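# Hold a bevelled offcut in the corner of the setup jig

### The job

Plug the square stop block fully down into the socket of the jig's bed. Then lay the bevelled offcut flat on the bed, bevelled edge away from the fence and its end touching the stop block, and press on it so that one diagonal push holds it firmly down on the bed and back against the fence at the same time. Finish while still pressing: do not let go or back off, and leave the tape roll, the marker and the white tube where they are.

Things in the scene. Friction and masses are not known exactly. Their poses are not given: they have to be found in the camera images.
- jig: Setup jig fixed on the bench: grey painted metal bed 160 (x) x 220 (y) mm, top 24 mm above the bench, with a steel fence on it along the far (+x) side, 24 mm thick, 30 mm high above the bed; its working face looks to -x, at jig x = +56 mm, from y = -90 to +45 mm. Origin: centre of the underside; z up, x from the robot's side towards the fence.
- socket (a point): Centre of the mouth of the one square blind hole in the bed, level with the bed's top, at jig (15, 75, 24) mm. Hole 24 x 24 mm (shank plus 2 mm), 19 mm deep, sides parallel to the jig's x and y. Axes as the jig.
- corner (a point): Point on the top of the bed at jig (56, 58, 24) mm: where the plane of the fence's face meets the plane of the face (towards the jig's -y) of the plugged-in stop block. The offcut's corner (offcut_corner) belongs here. Axes as the jig.
- stop: Loose steel stop block on its shank, 0.16 kg. Square shank 22 x 22 mm, 18 mm long, its lowest 4.5 mm turned to a cone, 18 mm across at the foot; above it the square head 34 x 34 x 36 mm, 18 to 54 mm above the origin. Origin: centre of the shank's foot, z up; sides parallel to x and y. Any quarter turn fits the socket. Fully in, the head rests on the bed and the origin is 18 mm below the bed's top.
- offcut: Loose dark metal bar, 45 (x) x 110 (y) x 25 (z) mm, 0.32 kg, lying flat. Its upper -x edge has a bright bevel, 7.5 mm wide (x) and 13 mm high (60 degrees steep), along the whole length; the upright face below it is 12 mm high. Origin: centre of the underside, z up. Starts with the bevel roughly towards the robot. Home, its axes are the jig's and its origin is at jig (33.5, 3, 24) mm.
- offcut_corner (a point): Lower corner of the offcut at its +x, +y side (offset 22.5, 55, 0 mm from its origin); axes as the offcut. It belongs at corner.
- tape_roll: Bystander: roll of tape, 58 mm across, 18 mm high, lying flat on the bench in front of the jig. Origin: centre of its underside.
- marker: Bystander: felt marker 130 mm long, 16 mm thick, lying on the bench near its front edge. Origin: centre of its underside.
- sample_jar: Bystander: white screw-cap tube, 36 mm across, 69 mm high, standing on the bench to the left. Origin: centre of its underside.
There are look-alikes about, which are no part of the job. There is more than one size of the offcut; the one meant has the size given above.

How it is judged:
By the outcome, as a careful person would: the job done as asked, in the order asked, and still so for the second after the job is handed in, while the arm keeps its last pose, push and grip.
It also fails if it takes over 72 s, if anything falls off the work surface, if the arm or the gripper's body presses on something with over 40 N, if the wrist force passes 120 N, or if a joint passes its speed limit or range.

### The arm

A 6-joint arm with a two-finger parallel gripper is mounted at the origin on a cart in front of the work surface, level with it; the furniture and walls round the work are solid. World frame = base frame: x ahead of the robot, y to its left, z up, the work surface at z = 0. Lengths are in m, angles in rad, forces in N, time in s.
With the tool pointing down it reaches from about 0.375 to 0.9 m from the base axis. Payload 3.1 kg.
Tool frame: the origin (TCP) lies midway between the tips of the shut fingers; the grasp point (between the pads) lies 19 mm behind it (pinch_z is the distance from the TCP to the grasp point, in m); y points along the fingers, z is the direction in which the jaws open and shut, and the axes are right-handed (so a half turn about y gives the same grasp; the last joint's range is limited). The gripper opens to 87 mm and grips with 3 to 60 N. Pads are 19 mm wide; open, the fingers measure 117 mm over their backs; the gripper's body (75 mm by 190 mm) begins 51 mm behind the grasp point.
Start: joints at [-1.444, 0.527, 1.433, -0, 1.181, -0.178], TCP at [0.188, -0.596, 0.223] pointing down, gripper open.
Joint ranges: [-3.08, 3.08], [-0.75, 2.2], [0.22, 2.44], [-1.43, 4.57], [0, 2.65], [-2.85, 2.85]. Speed limits (rad/s): [2.79, 2.79, 3.14, 3.14, 3.14, 3.14].

### API

Orientations are given as a unit quaternion [x, y, z, w].
In Python, from rig import * gives the robot as it stands.
- The arm moves only by the tool drive_tool, never from a script. Its argument "plan" is a list of rows, each a list of 7 numbers: the shift along the tool's x, y, z in mm, then the turn, a rotation vector about the tool's x, y, z in degrees, then the finger opening in mm, from 0 to 87. A call has 1 to 10 rows; each row is the pose to reach, as a shift and turn from the pose commanded when the call began, along the tool's axes at that moment; what a row does not reach only later rows make up. A row lasts 1/10 s, in which the tool goes at most 50 mm and 8.59 degrees, less where a joint would pass 70% of its speed; a pose out of reach is approached as far as the arm can. A call with a gripper value outside its range is refused whole. The fingers move at their own pace and stop on an object; "newtons" is the grip in N (left out, the last holds). Time passes only in rows, so rows that repeat a pose let the fingers close. It gives the time, the measured TCP pose, the force and the opening at its end, in the units of the state.
- get_obs(): the state, without advancing time (a new reading comes with each control period).
- camera(name): name is "scene" or "top" or "wrist"; returns the picture (384x512x3 uint8, blue, green, red); there is no depth.
- get_calibration(name): a dict with "fx", "fy", "cx", "cy" (pixels), "origin" and "rotation" of the camera in the world; the wrist camera has in their place "tool_from_camera" (4x4, takes a point from camera to tool coordinates, whose origin is the TCP and whose axes are the tool frame's). Camera axes: x right, y down, z forward; pixel columns grow to the right and rows downward; lengths in m; the calibration is good to about 2 mm. A picture is of the moment at which its call begins: read the wrist's pose just before it. get_calibration takes no time and is no camera call.
- hand_in(): hands the job in, once; it reports no verdict.
Trained networks look in the newest picture that a camera, given by its name, has taken for a name from the list of things; names that differ only in an ending like _2 or _b are one class to them, and where a whole thing is asked for, a point or a joint stands for the part that bears it (a point fixed in the world has none). Each returns a list of dicts, best first, with "conf" (0 to 1); they miss things now and then, are a little off and sometimes report something else, mostly with a low value. They report only what shows in the picture. A call takes as long as a camera call. They do not tell look-alikes from the thing itself.
- spot_in(camera, target): "location" ([column, row] in pixels, amid what is visible of it).
- mark_of(camera, target): "location" ([column, row] in pixels: a listed point, or the origin of a listed thing).
The state is a dict: "time": time; "q": joint angles; "joint_velocities": joint speeds; "joint_torque": joint torques, N m; "position": TCP position; "tool_rot": TCP orientation; "ft_force": force on the tool from outside, world axes, zero at the start; "moment": the same for the moment, N m; "grip_width": finger opening in m.
Only numpy, scipy, OpenCV 4.12 (cv2) and the standard library are available. Lean on these libraries where they do the work, as an engineer would, in place of code of your own. Each camera call takes 0.05 s, during which the arm holds its last target. There are 200 camera calls.

## Working session

There is one attempt and no reset: what is moved stays moved. The work goes in short steps, Python scripts to look and compute and a tool call to move; the robot and the scene stay as the last step left them, time stands still between calls to the robot, and variables do not carry over. Pictures are saved under pics/ and viewed, about 8 in all and at most 12, crops included, and the job is handed in when it is done.

Besides the shell and the picture viewer there is one more tool, called after ">>>" as name(argument=value, ...) on one line, values as JSON. drive_tool: Moves the arm, as the interface text tells. Its arguments: {"type":"object","properties":{"plan":{"type":"array","items":{"type":"array","items":{"type":"number"}}},"newtons":{"type":"number"}},"required":["plan"]}

```bash
ls; mkdir -p pics; cat > h.py <<'E'
from rig import *
import numpy as np, cv2
from scipy.spatial.transform import Rotation as R
def cam(name):
    o=get_obs(); c=get_calibration(name)
    if 'origin' in c: return c,np.array(c['origin']),np.array(c['rotation'])
    T=np.eye(4);T[:3,:3]=R.from_quat(o['tool_rot']).as_matrix();T[:3,3]=o['position']
    T=T@np.array(c['tool_from_camera']); return c,T[:3,3],T[:3,:3]
def ray(k,px,z):
    c,o,r=k; d=r@np.array([(px[0]-c['cx'])/c['fx'],(px[1]-c['cy'])/c['fy'],1]); return o+d*(z-o[2])/d[2]
def proj(k,p):
    c,o,r=k; q=r.T@(np.array(p)-o); return np.array([c['fx']*q[0]/q[2]+c['cx'],c['fy']*q[1]/q[2]+c['cy']])
def totool(v):
    return R.from_quat(get_obs()['tool_rot']).inv().apply(v)
E
python3 - <<'E'
from h import *
o=get_obs(); print({k:np.round(v,4) for k,v in o.items()})
print(np.round(R.from_quat(o['tool_rot']).as_matrix(),3))
a=camera('scene');cv2.imwrite('pics/scene.png',a)
k=cam('scene')
print(np.round(k[1],3),np.round(k[2],2),k[0]['fx'])
for t in ['jig','socket','corner','stop','offcut','offcut_corner']:
    print('s',t,[(np.round(d['location']),round(d['conf'],2)) for d in mark_of('scene',t)])
b=camera('top');cv2.imwrite('pics/top.png',b)
k=cam('top');print(np.round(k[1],3),np.round(k[2],2),k[0]['fx'])
for t in ['jig','socket','corner','stop','offcut','offcut_corner']:
    print('t',t,[(np.round(d['location'],1),round(d['conf'],2),np.round(ray(k,d['location'],0.024 if t in('socket','corner') else 0),3)) for d in mark_of('top',t)])
E
```

```text
pics
{'time': np.float64(0.0), 'q': array([-1.4435,  0.5285,  1.4339, -0.    ,  1.1814, -0.1785]), 'joint_velocities': array([-0.0001,  0.0004,  0.0017,  0.0003, -0.0002,  0.0004]), 'joint_torque': array([ 5.00000e-04, -4.40037e+01, -1.76592e+01,  6.32000e-02,
        5.84000e-02, -2.00000e-04]), 'position': array([ 0.1881, -0.5953,  0.2216]), 'tool_rot': array([-0.1077,  0.6996, -0.6981,  0.1077]), 'ft_force': array([-0.8082,  0.8659,  0.2562]), 'moment': array([ 0.0296, -0.0132,  0.0122]), 'grip_width': np.float64(0.0867)}
[[-0.954 -0.     0.301]
 [-0.301  0.002 -0.954]
 [-0.    -1.    -0.002]]
[-0.438  0.611  0.55 ] [-0.4   0.74 -0.48  0.27] 421.5528726616449
s jig [(array([225., 208.]), 0.77)]
s socket [(array([196., 205.]), 0.93)]
s corner [(array([198., 196.]), 0.91)]
s stop [(array([300., 187.]), 0.56)]
s offcut [(array([337., 199.]), 0.92), (array([290., 199.]), 0.47), (array([198., 203.]), 0.21)]
s offcut_corner [(array([319., 200.]), 0.85), (array([289., 203.]), 0.46)]
[0.339 0.011 0.976] [ 0.73 -0.68  0.07 -0.07] 400.3568455323349Traceback (most recent call last):
  File "<stdin>", line 12, in <module>
  File "h.py", line 10, in ray
    c,o,r=k; d=r@np.array([(px[0]-c['cx'])/c['fx'],(px[1]-c['cy'])/c['fy'],1]); return o+d*(z-o[2])/d[2]
               ~^~~~~~~~~~~~~~~~~~~~~~~~~~~~~~~~~~~~~~~~~~~~~~~~~~~~~~~~~~~~~~
ValueError: matmul: Input operand 1 has a mismatch in its core dimension 0, with gufunc signature (n?,k),(k,m?)->(n?,m?) (size 3 is different from 4)
```

```bash
sed -i "s/np.array(c\['rotation'\])$/R.from_quat(c['rotation']).as_matrix()/" h.py
python3 - <<'E'
from h import *
b=camera('top');cv2.imwrite('pics/top.png',b)
k=cam('top')
for t in ['jig','socket','corner','stop','offcut','offcut_corner','tape_roll','marker','sample_jar']:
    print('t',t,[(np.round(d['location'],1),round(d['conf'],2),np.round(ray(k,d['location'],0.024 if t in('socket','corner') else 0),3)) for d in mark_of('top',t)])
E
```

```text
t jig [(array([250.7, 168.6]), 0.93, array([0.599, 0.047, 0.   ])), (array([378.2, 236.4]), 0.57, array([ 0.453, -0.277,  0.   ]))]
t socket [(array([216.6, 158. ]), 0.65, array([0.613, 0.132, 0.024]))]
t corner [(array([229.4, 144.2]), 0.67, array([0.651, 0.104, 0.024]))]
t stop [(array([373.7, 181.3]), 0.72, array([ 0.59 , -0.263,  0.   ]))]
t offcut [(array([330.3, 194.1]), 0.78, array([ 0.549, -0.156,  0.   ]))]
t offcut_corner [(array([322.8, 212.2]), 0.91, array([ 0.502, -0.139,  0.   ])), (array([356.7, 220.7]), 0.57, array([ 0.487, -0.223,  0.   ]))]
t tape_roll [(array([194.8, 248.7]), 0.77, array([0.389, 0.165, 0.   ]))]
t marker [(array([267.1, 258. ]), 0.55, array([ 0.38 , -0.011,  0.   ]))]
t sample_jar [(array([134.1, 230.9]), 0.63, array([0.42 , 0.318, 0.   ])), (array([250. , 166.4]), 0.34, array([0.605, 0.049, 0.   ]))]
```

View pics/top.png

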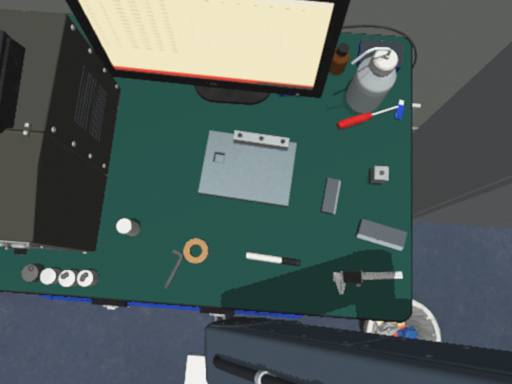

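View pics/scene.png

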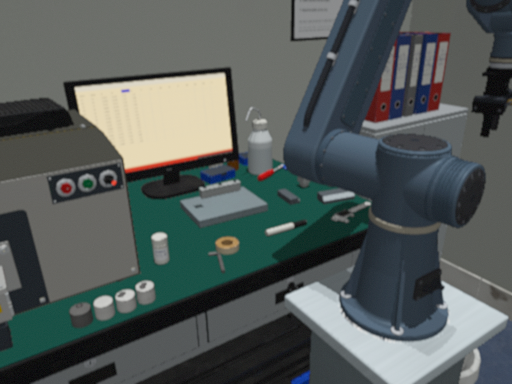

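```bash
python3 - <<'E'
from h import *
b=cv2.imread('pics/top.png');c=b[155:255,310:415]
c=cv2.resize(c,None,fx=5.5,fy=5.5,interpolation=cv2.INTER_CUBIC);c=np.clip(c*1.6,0,255).astype('uint8');cv2.imwrite('pics/crop.png',c)
k=cam('top');
E
```

```text
(no output)
```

View pics/crop.png

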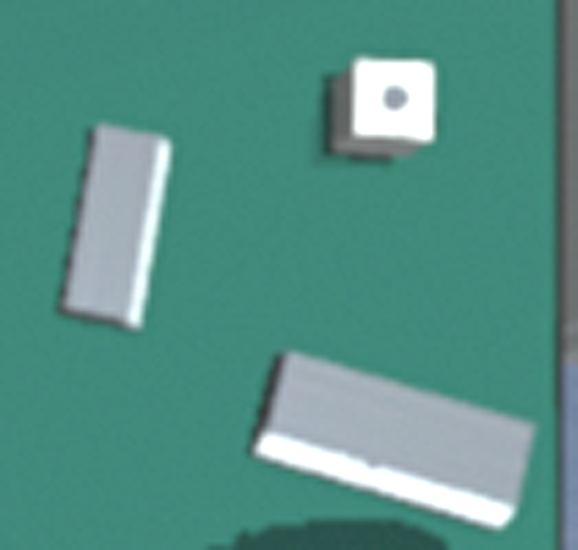

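```bash
python3 - <<'E'
from h import *
k=cam('top'); C=lambda u,v:(310+u/5.5-.4,155+v/5.5-.4)
P=lambda u,v,z:np.round(ray(k,C(u,v),z)*1000).astype(int)[:2]
print('off top',[P(*p,.025) for p in[(288,352),(535,425),(515,500),(270,430)]],'bev',P(252,455,.012),P(500,528,.012))
print('stop',[P(*p,.054) for p in[(354,58),(435,60),(434,141),(354,139),(396,98)]])
print('bed',[np.round(ray(k,p,.024)*1000)[:2] for p in[(209,131),(297,143),(290,204),(199,190)]])
print('monitor lower edge',[np.round(ray(k,p,.1)*1000)[:2] for p in[(110,75),(320,95)]])
print(np.round(get_calibration('wrist')['tool_from_camera'],3))
E
```

```text
off top [array([ 490, -230]), array([ 466, -337]), array([ 433, -329]), array([ 455, -223])] bev [ 445 -219] [ 422 -327]
stop [array([ 616, -248]), array([ 618, -283]), array([ 582, -283]), array([ 580, -249]), array([ 599, -266])]
bed [array([682., 158.]), array([667., -64.]), array([512., -56.]), array([529., 167.])]
monitor lower edge [array([775., 394.]), array([ 763., -105.])]
[[ 0.     0.97   0.245 -0.067]
 [ 0.    -0.245  0.97  -0.163]
 [ 1.    -0.    -0.    -0.001]
 [ 0.     0.     0.     1.   ]]
```

>>> drive_tool(plan=[[-491,20,-191,0,17.5,0,87],[-491,20,-191,0,17.5,0,87],[-491,20,-191,0,17.5,0,87],[-491,20,-191,0,17.5,0,87],[-491,20,-191,0,17.5,0,87],[-491,20,-191,0,17.5,0,87],[-491,20,-191,0,17.5,0,87],[-491,20,-191,0,17.5,0,87],[-491,20,-191,0,17.5,0,87],[-491,20,-191,0,17.5,0,87]], newtons=40)

```text
time: 1.95
position: [0.5778, -0.2827, 0.2037]
tool_rot: [0.0, -0.707, 0.707, -0.0]
ft_force: [0.9, -1.2, -0.6]
grip_width: 0.0873
```

>>> drive_tool(plan=[[-21,0,-17,0,0,0,87],[-21,0,-17,0,0,0,87],[-21,0,-17,0,0,0,87]])

```text
time: 2.25
position: [0.5972, -0.2668, 0.2034]
tool_rot: [0.001, -0.707, 0.707, -0.0]
ft_force: [-0.4, -0.6, -0.5]
grip_width: 0.0868
```

```bash
python3 - <<'E'
from h import *
o=get_obs();print(np.round(o['position'],4),np.round(R.from_quat(o['tool_rot']).as_matrix(),3).tolist(),np.round(o['joint_velocities'],3))
k=cam('wrist');b=camera('wrist');cv2.imwrite('pics/w1.png',b)
for p in [[.599,-.266,.054]]:print(proj(k,p))
for t in ['stop','offcut','offcut_corner']:
    print(t,[(np.round(d['location'],1),round(d['conf'],2),np.round(ray(k,d['location'],0),3)) for d in mark_of('wrist',t)])
E
```

```text
[ 0.5972 -0.2668  0.2034] [[-1.0, -0.001, 0.002], [-0.002, -0.0, -1.0], [0.001, -1.0, 0.0]] [-0.038 -0.007  0.016 -0.003  0.     0.002]
[260.45201401 182.13784244]
stop [(array([261.5, 170.7]), 0.75, array([ 0.602, -0.267,  0.   ]))]
offcut [(array([267.8, 276.1]), 0.94, array([ 0.457, -0.276,  0.   ])), (array([170.3, 217.1]), 0.8, array([ 0.541, -0.15 , -0.   ]))]
offcut_corner [(array([156.7, 241.7]), 0.93, array([ 0.507, -0.129,  0.   ]))]
```

View pics/w1.png

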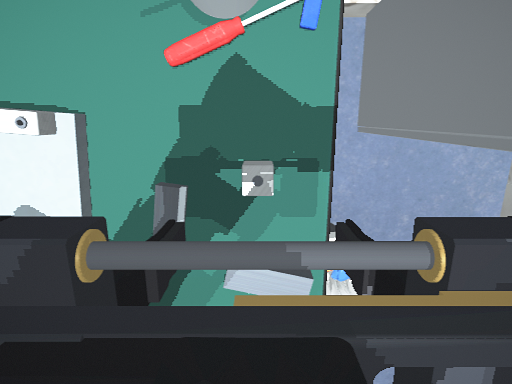

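>>> drive_tool(plan=[[-1,50,-2,0,0,0,87],[-1,100,-2,0,0,0,87],[-1,145,-2,0,0,0,87],[-1,170,-2,0,0,0,87],[-1,178,-2,0,0,0,60],[-1,178,-2,0,0,0,20],[-1,178,-2,0,0,0,20],[-1,178,-2,0,0,0,20],[-1,178,-2,0,0,0,20],[-1,178,-2,0,0,0,20]], newtons=40)

```text
time: 3.45
position: [0.5989, -0.2655, 0.027]
tool_rot: [-0.0, -0.707, 0.708, -0.001]
ft_force: [0.4, -0.3, 0.7]
grip_width: 0.0468
```

>>> drive_tool(plan=[[0,0,0,0,0,0,20],[0,0,0,0,0,0,20],[0,0,0,0,0,0,20],[0,0,0,0,0,0,20],[0,-50,0,0,0,0,20],[0,-100,0,0,0,0,20],[0,-140,0,0,0,0,20],[0,-140,0,0,0,0,20]])

```text
time: 4.25
position: [0.6021, -0.2676, 0.1722]
tool_rot: [-0.004, -0.704, 0.71, -0.004]
ft_force: [1.0, -0.4, 0.2]
grip_width: 0.0336
```

```bash
python3 - <<'E'
from h import *
o=get_obs();print(np.round(o['position'],4),o['grip_width'])
k=cam('wrist');b=camera('wrist')
for t in ['stop']:
    print(t,[(np.round(d['location'],1),round(d['conf'],2),np.round(ray(k,d['location'],o['position'][2]-.025),3)) for d in mark_of('wrist',t)])
print(proj(k,np.array(o['position'])+[0,0,.029]))
cv2.imwrite('pics/w2.png',b[100:250,180:340].repeat(4,0).repeat(4,1))
E
```

```text
[ 0.6021 -0.2676  0.1722] 0.03361140788124959
stop [(array([259.6, 218.1]), 0.65, array([ 0.606, -0.266,  0.147]))]
[263.13322693 259.82184658]
```

View pics/w2.png

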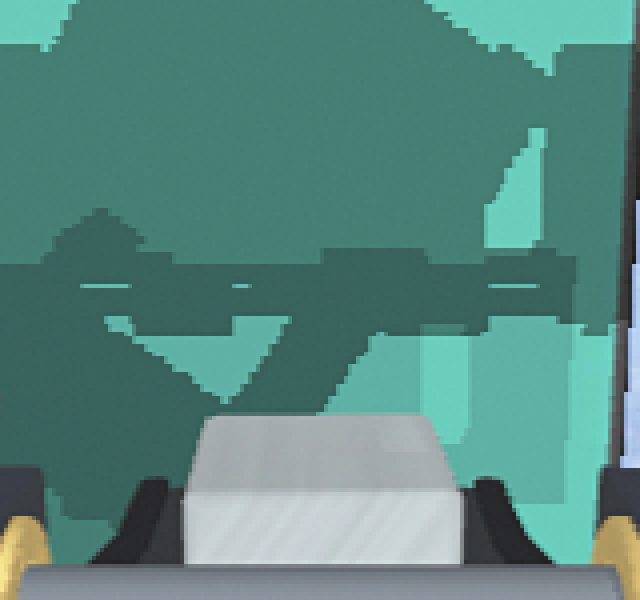

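```bash
python3 - <<'E'
from h import *
o=get_obs();p=np.array(o['position']);k=cam('wrist');r=R.from_quat(o['tool_rot'])
# in tool frame
for px,dz in [((226,223),.0285),((296,223),.0285),((231,204),-.0075),((289,204),-.0075)]:
    print(np.round(r.inv().apply(ray(k,px,p[2]+dz)-p)*1000,1))
print(p,r.as_euler('xyz'), np.round(r.as_matrix(),3).tolist())
E
```

```text
[-19.2 -28.5 -17.5]
[-19.2 -28.5  15.8]
[-18.3   7.5 -18.5]
[-18.3   7.5  15.9]
[ 0.59838256 -0.26531726  0.16634318] [-1.56989524e+00  1.11706178e-03 -3.14114728e+00] [[-1.0, 0.001, 0.0], [-0.0, -0.001, -1.0], [-0.001, -1.0, 0.001]]
```

>>> drive_tool(plan=[[4,0,-50,0,4.1,0,20],[4,0,-100,0,4.1,0,20],[4,0,-150,0,4.1,0,20],[4,0,-200,0,4.1,0,20],[4,0,-250,0,4.1,0,20],[4,0,-300,0,4.1,0,20],[4,0,-350,0,4.1,0,20],[4,0,-380,0,4.1,0,20],[4,0,-390,0,4.1,0,20],[4,0,-390,0,4.1,0,20]])

```text
time: 5.35
position: [0.5925, 0.126, 0.1635]
tool_rot: [-0.023, -0.706, 0.707, 0.026]
ft_force: [0.0, 1.0, -1.7]
grip_width: 0.0336
```

```bash
python3 - <<'E'
from h import *
k=cam('wrist')
for i in range(4): b=camera('wrist')
o=get_obs();k=cam('wrist');b=camera('wrist');print(np.round(o['position'],4),o['grip_width'],np.round(o['joint_velocities'],3))
cv2.imwrite('pics/w3.png',cv2.resize(b[:280],None,fx=1.56,fy=1.56,interpolation=cv2.INTER_CUBIC))
cv2.imwrite('w3raw.png',b)
for t in ['jig','socket','corner']:
    print(t,[(np.round(d['location'],1),round(d['conf'],2),np.round(ray(k,d['location'],0 if t=='jig' else .024),4)) for d in mark_of('wrist',t)])
E
```

```text
[0.594 0.123 0.165] 0.03398226095669271 [-0.006 -0.006 -0.004  0.005  0.001  0.001]
jig [(array([321.2, 172.6]), 0.83, array([0.5982, 0.0557, 0.    ]))]
socket [(array([253.2, 160.8]), 0.84, array([0.6201, 0.1293, 0.024 ]))]
corner [(array([268.1, 124.5]), 0.87, array([0.655 , 0.1117, 0.024 ]))]
```

View pics/w3.png

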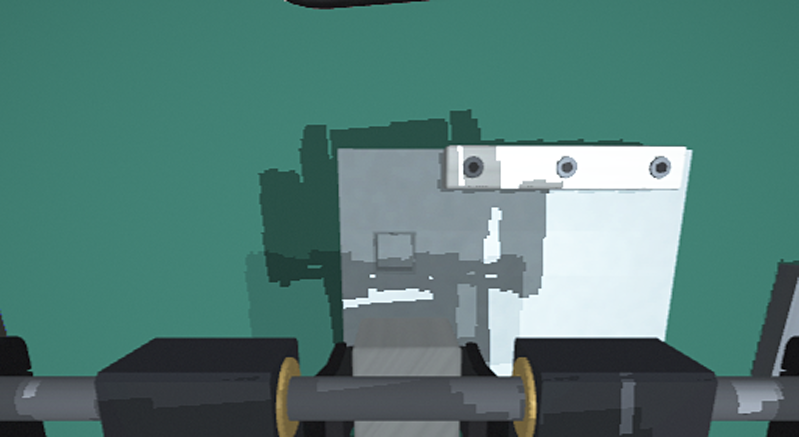

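```bash
python3 - <<'E'
from h import *
k=cam('wrist');s=1.5605;g=lambda u,v,z=.024:ray(k,((u+.5)/s-.5,(v+.5)/s-.5),z)[:2]*1000
a,b=g(338,149),g(690,149);print('far edge',a,b,np.hypot(*(a-b)),np.degrees(np.arctan2((a-b)[0],(a-b)[1])))
f1,f2=g(446,189,.054),g(682,189,.054);print('fence top edge',f1,f2,np.hypot(*(f1-f2)),np.degrees(np.arctan2((f1-f2)[0],(f1-f2)[1])))
s1,s2,s3,s4=g(375,232),g(414,232),g(415,271),g(375,270);print('sock',s1,s2,s3,s4,(s1+s2+s3+s4)/4)
y=-np.radians(4.1);M=np.array([[np.cos(y),-np.sin(y)],[np.sin(y),np.cos(y)]])
print('socket from corner',a+M@[15-80,75-110],'from b',b+M@[15-80,75+110],'from fence',f1+M@[15-56,75-45],f2+M@[15-56,75+90])
o=get_obs();print(np.round(o['position'],4),np.round(R.from_quat(o['tool_rot']).as_matrix(),4).tolist())
E
```

```text
far edge [686.75749036 160.52279281] [670.65533355 -57.922614  ] 219.0380679490359 4.215790573961831
fence top edge [658.01866643  97.23839909] [648.09384773 -37.46541764] 135.06894635323638 4.213871519731158
sock [633.98365417 142.15241542] [632.12359984 116.89402622] [606.47243921 118.00800441] [609.08774768 144.39313392] [620.41686023 130.36189499]
socket from corner [619.42142892 130.25969929] from b [619.04870986 131.25126472] from fence [619.26851766 130.09301779] [618.99585395 130.04370676]
[0.5943 0.1235 0.1657] [[-0.9973, -0.0001, -0.073], [0.073, -0.0001, -0.9973], [0.0, -1.0, 0.0001]]
```

>>> drive_tool(plan=[[-22.9,20,-7.5,0,0,0,20],[-22.9,60,-7.5,0,0,0,20],[-22.9,95,-7.5,0,0,0,20],[-22.9,108,-7.5,0,0,0,20],[-22.9,108,-7.5,0,0,0,20],[-22.9,108,-7.5,0,0,0,20]])

```text
time: 6.35
position: [0.6186, 0.1305, 0.0587]
tool_rot: [0.026, 0.707, -0.707, -0.025]
ft_force: [0.2, 1.0, -0.3]
grip_width: 0.0338
```

```bash
python3 - <<'E'
from h import *
for i in range(3): b=camera('wrist')
o=get_obs();print(np.round(o['position'],4),np.round(o['ft_force'],1))
cv2.imwrite('pics/w4.png',cv2.resize(b[40:260,120:420],None,fx=2.6,fy=2.6,interpolation=cv2.INTER_CUBIC))
E
```

```text
[0.6191 0.1307 0.0598] [ 0.1 -0.1 -0.6]
```

View pics/w4.png

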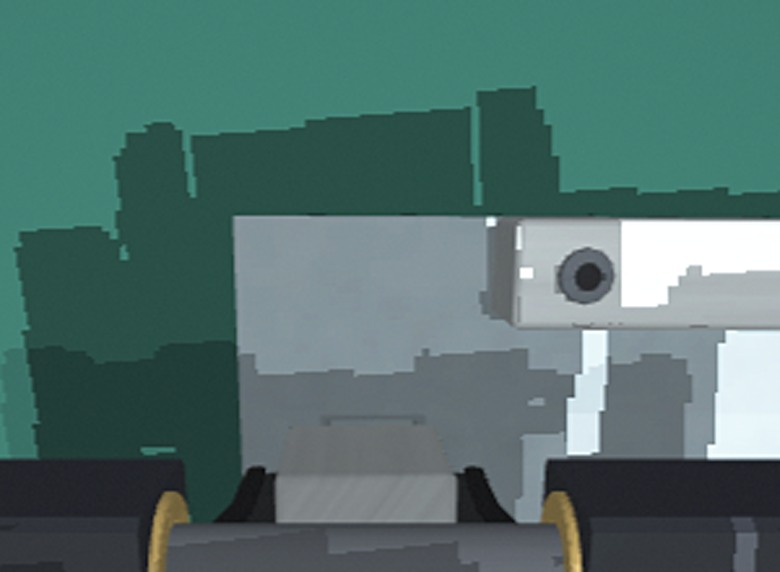

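```bash
python3 - <<'E'
from h import *
o=get_obs();p=np.array(o['position']);r=R.from_quat(o['tool_rot']);k=cam('wrist')
g=lambda u,v,z:np.round(r.inv().apply(ray(k,((u+.5)/2.6-.5+120,(v+.5)/2.6-.5+40),z)-p)*1000,1)
print(p,'sock far edge',g(323,417,.024),g(425,417,.024))
print('head top',g(275,473,p[2]+.0285),g(459,473,p[2]+.0285),'head bottom',g(290,426,p[2]-.0075),g(443,426,p[2]-.0075))
E
```

```text
[0.61910901 0.13068372 0.05978111] sock far edge [-12.9  35.8 -12.4] [-12.9  35.8  14.6]
head top [-19.8 -28.4 -17.7] [-19.8 -28.4  15.9] head bottom [-18.4   7.6 -18.4] [-18.4   7.6  16.5]
```

>>> drive_tool(plan=[[1,0,2,0,0,0,20],[1,8,2,0,0,0,20],[1,12,2,0,0,0,20],[1,15,2,0,0,0,20],[1,18,2,0,0,0,20],[1,20,2,0,0,0,20],[1,20,2,0,0,0,20]])

```text
time: 7.2
position: [0.6161, 0.1287, 0.0371]
tool_rot: [-0.025, -0.707, 0.707, 0.025]
ft_force: [0.0, 0.7, -1.8]
grip_width: 0.0338
```

>>> drive_tool(plan=[[0,2,0,0,0,0,20],[0,4,0,0,0,0,20],[0,6,0,0,0,0,20],[0,8,0,0,0,0,20],[0,9,0,0,0,0,20],[0,9,0,0,0,0,20]])

```text
time: 7.8
position: [0.6166, 0.129, 0.0318]
tool_rot: [-0.025, -0.707, 0.707, 0.025]
ft_force: [-3.7, 0.1, 16.1]
grip_width: 0.0336
```

>>> drive_tool(plan=[[0,2,0,0,0,0,20],[0,3,0,0,0,0,20],[0,3,0,0,0,0,20]])

```text
time: 8.1
position: [0.6167, 0.1291, 0.0315]
tool_rot: [-0.025, -0.707, 0.707, 0.024]
ft_force: [-8.0, 0.6, 31.0]
grip_width: 0.0338
```

```bash
python3 - <<'E'
from h import *
for i in range(3): b=camera('wrist')
o=get_obs();print(np.round(o['position'],4),np.round(o['ft_force'],1))
cv2.imwrite('pics/w5.png',cv2.resize(b[40:260,120:420],None,fx=2.6,fy=2.6,interpolation=cv2.INTER_CUBIC))
E
```

```text
[0.6166 0.1291 0.0315] [-8.7  0.7 30.7]
```

View pics/w5.png

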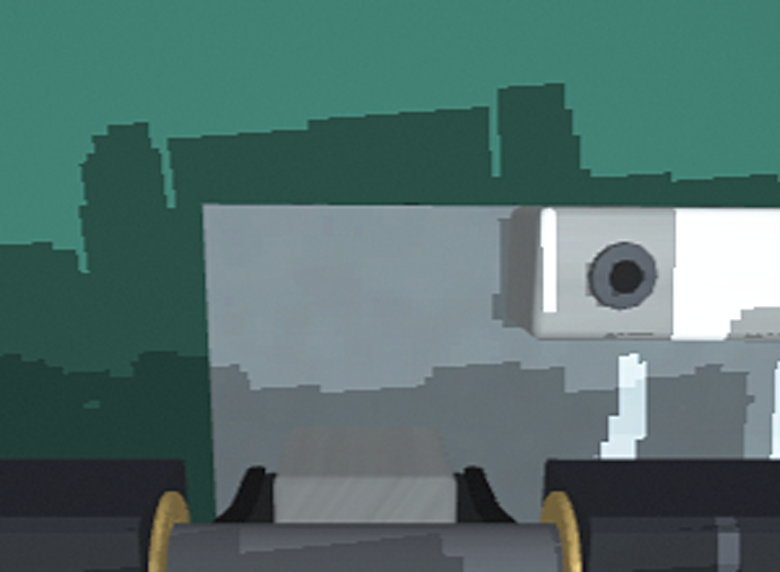

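>>> drive_tool(plan=[[0,-3,0,0,0,0,60],[0,-3,0,0,0,0,60],[0,-3,0,0,0,0,60],[0,-3,0,0,0,0,60],[0,-3,0,0,0,0,60],[0,-50,0,0,0,0,80],[0,-100,0,0,0,0,87],[0,-140,0,0,0,0,87],[0,-150,0,0,0,0,87],[0,-150,0,0,0,0,87]])

```text
time: 9.25
position: [0.6176, 0.1288, 0.1774]
tool_rot: [0.027, 0.707, -0.707, -0.024]
ft_force: [0.4, 0.5, -0.4]
grip_width: 0.0861
```

```bash
python3 - <<'E'
from h import *
for i in range(4): b=camera('wrist')
o=get_obs();print(np.round(o['position'],4),np.round(o['ft_force'],1));k=cam('wrist');b=camera('wrist')
A=cv2.resize(b[60:240,150:400],None,fx=3,fy=3,interpolation=cv2.INTER_CUBIC)
cv2.imwrite('pics/w6.png',A)
E
```

```text
[0.6147 0.1286 0.1731] [ 0.3 -1.1  0.3]
```

View pics/w6.png

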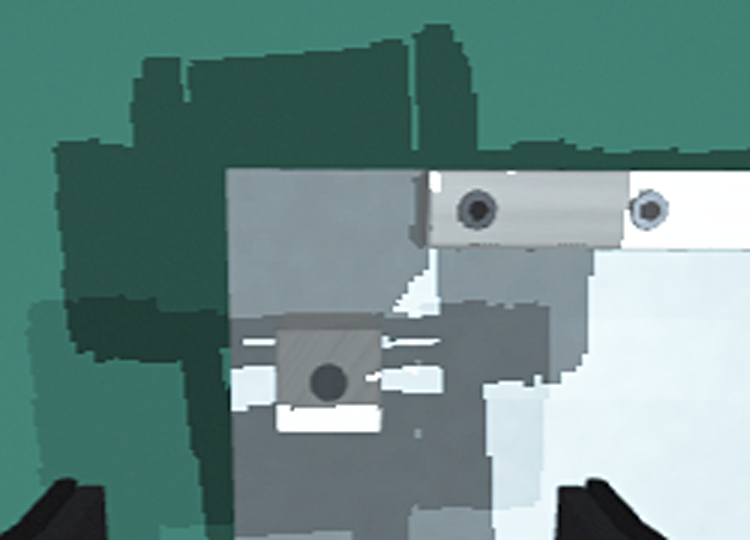

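>>> drive_tool(plan=[[136,23,467,0,-81.6,0,87],[136,23,467,0,-81.6,0,87],[136,23,467,0,-81.6,0,87],[136,23,467,0,-81.6,0,87],[136,23,467,0,-81.6,0,87],[136,23,467,0,-81.6,0,87],[136,23,467,0,-81.6,0,87],[136,23,467,0,-81.6,0,87],[136,23,467,0,-81.6,0,87],[136,23,467,0,-81.6,0,87]])

```text
time: 10.5
position: [0.4556, -0.304, 0.1524]
tool_rot: [-0.432, 0.561, -0.559, 0.432]
ft_force: [0.7, -0.5, -0.9]
grip_width: 0.0872
```

```bash
python3 - <<'E'
from h import *
for i in range(3): b=camera('wrist')
o=get_obs();k=cam('wrist');b=camera('wrist');cv2.imwrite('w7raw.png',b)
print(np.round(o['position'],4),np.round(o['q'],3),np.round(R.from_quat(o['tool_rot']).as_matrix(),3).tolist())
for t in ['offcut','offcut_corner']:
    print(t,[(np.round(d['location'],1),round(d['conf'],2),np.round(ray(k,d['location'],0),4)) for d in mark_of('wrist',t)])
# segmentation by non-green
hsv=cv2.cvtColor(b,cv2.COLOR_BGR2HSV)
m=((hsv[...,1]<70)&(hsv[...,2]>40)).astype('uint8')*255
m=cv2.morphologyEx(m,cv2.MORPH_OPEN,np.ones((3,3)))
n,l,s,c=cv2.connectedComponentsWithStats(m)
for i in range(1,n):
    if s[i,4]>300: 
        pts=np.argwhere(l==i)[:,::-1].astype(np.float32);print(s[i],np.round(c[i]),cv2.minAreaRect(pts))
# head height check of stop from w6: 35.3 px
print('fx',get_calibration('wrist')['fx'],get_calibration('wrist')['cx'],get_calibration('wrist')['cy'])
E
```

```text
[ 0.4556 -0.3053  0.1524] [-0.794  0.521  1.693 -0.     0.929 -0.528] [[-0.263, -0.001, 0.965], [-0.965, 0.001, -0.263], [-0.001, -1.0, -0.002]]
offcut [(array([253.9, 158.2]), 0.84, array([ 0.4568, -0.2763,  0.    ])), (array([309. ,   6.9]), 0.75, array([ 0.5451, -0.1528,  0.    ]))]
offcut_corner [(array([272.7,  99.7]), 0.78, array([ 0.491 , -0.2245,  0.    ]))]
[ 263    0   99   33 2505] [308.  13.] ((311.9999694824219, 15.999998092651367), (97.99998474121094, 31.999996185302734), 0.0)
[   0   17   51  118 3119] [17. 93.] ((25.0, 75.5), (117.0, 50.0), 90.0)
[    0    76   512   308 63957] [280. 273.] ((263.0401611328125, 231.04515075683594), (525.2578125, 280.2368469238281), 6.065887928009033)
[ 228  100   51  115 5166] [254. 156.] ((255.1083984375, 157.1260986328125), (113.88053131103516, 47.29500961303711), 86.18592071533203)
fx 298.0164090985631 259.8560517518712 194.53746179394088
```

>>> drive_tool(plan=[[-28,40,-6,0,-3.5,0,87],[-28,90,-6,0,-3.5,0,87],[-28,130,-6,0,-3.5,0,87],[-28,145,-6,0,-3.5,0,87],[-28,148,-6,0,-3.5,0,60],[-28,148,-6,0,-3.5,0,30],[-28,148,-6,0,-3.5,0,30],[-28,148,-6,0,-3.5,0,30],[-28,148,-6,0,-3.5,0,30],[-28,148,-6,0,-3.5,0,30]], newtons=45)

```text
time: 11.8
position: [0.4587, -0.2747, 0.0067]
tool_rot: [0.448, -0.547, 0.548, -0.448]
ft_force: [-1.2, -0.1, 0.7]
grip_width: 0.0469
```

>>> drive_tool(plan=[[0,0,0,0,0,0,30],[0,0,0,0,0,0,30],[0,0,0,0,0,0,30]])

```text
time: 12.1
position: [0.4585, -0.2745, 0.0067]
tool_rot: [0.448, -0.547, 0.548, -0.448]
ft_force: [0.3, 1.0, 6.0]
grip_width: 0.0448
```

>>> drive_tool(plan=[[0,-30,0,0,0,0,30],[0,-75,0,0,0,0,30],[-30,-115,7,0,0,0,30],[-75,-120,17,0,-2,0,30],[-122,-120,28,0,-7.3,0,30],[-169,-120,39,0,-7.3,0,30],[-216,-120,50,0,-7.3,0,30],[-263,-120,61,0,-7.3,0,30],[-308,-120,71,0,-7.3,0,30],[-347,-120,79,0,-7.3,0,30]])

```text
time: 13.1
position: [0.6047, 0.0526, 0.1252]
tool_rot: [-0.482, 0.518, -0.517, 0.482]
ft_force: [0.0, -1.1, -1.9]
grip_width: 0.0442
```

```bash
python3 - <<'E'
from h import *
for i in range(6): b=camera('wrist')
o=get_obs();k=cam('wrist');b=camera('wrist');cv2.imwrite('w8raw.png',b)
A=R.from_quat(o['tool_rot']);print(np.round(o['position'],4),np.round(A.as_matrix(),4).tolist(),o['grip_width'],np.round(o['ft_force'],1))
T=camera('top');cv2.imwrite('t8raw.png',T)
cv2.imwrite('pics/w8.png',np.vstack([cv2.resize(b[0:300],None,fx=1.17,fy=1.0)[:, :600],cv2.resize(T[110:220,180:320],(600,250),interpolation=cv2.INTER_CUBIC)]))
for t in ['offcut_corner','offcut','corner','socket','stop']:
    print(t,[(np.round(d['location'],1),round(d['conf'],2),np.round(ray(k,d['location'],{'corner':.024,'socket':.024,'stop':.006}.get(t,o['position'][2]-.006)),4)) for d in mark_of('wrist',t)])
E
```

```text
[0.6036 0.0494 0.1252] [[-0.0728, -0.0022, 0.9973], [-0.9973, -0.0002, -0.0728], [0.0004, -1.0, -0.0022]] 0.044529186912551394 [-0.2 -0.3 -3.2]Traceback (most recent call last):
  File "<stdin>", line 6, in <module>
    return _nx.concatenate(arrs, 0, dtype=dtype, casting=casting)
           ~~~~~~~~~~~~~~~^^^^^^^^^^^^^^^^^^^^^^^^^^^^^^^^^^^^^^^
ValueError: all the input array dimensions except for the concatenation axis must match exactly, but along dimension 1, the array at index 0 has size 599 and the array at index 1 has size 600
```

```bash
python3 - <<'E'
from h import *
b=cv2.imread('w8raw.png')
cv2.imwrite('pics/w8.png',cv2.resize(b[0:300],None,fx=1.5,fy=1.5,interpolation=cv2.INTER_CUBIC))
o=get_obs();k=cam('wrist')
for t in ['offcut_corner','offcut','corner','socket','stop']:
    print(t,[(np.round(d['location'],1),round(d['conf'],2),np.round(ray(k,d['location'],{'corner':.024,'socket':.024,'stop':.006}.get(t,o['position'][2]-.006)),4)) for d in mark_of('wrist',t)])
E
```

```text
offcut_corner []
offcut [(array([261.2, 237.3]), 0.9, array([0.6049, 0.0474, 0.1196])), (array([13.1, 86. ]), 0.56, array([0.479 , 0.1436, 0.1196]))]
corner [(array([320.3, 122.9]), 0.82, array([0.6609, 0.1096, 0.024 ]))]
socket [(array([300.4, 146.7]), 0.43, array([0.6429, 0.0906, 0.024 ]))]
stop [(array([270.8, 101.8]), 0.81, array([0.6202, 0.1311, 0.006 ]))]
```

View pics/w8.png

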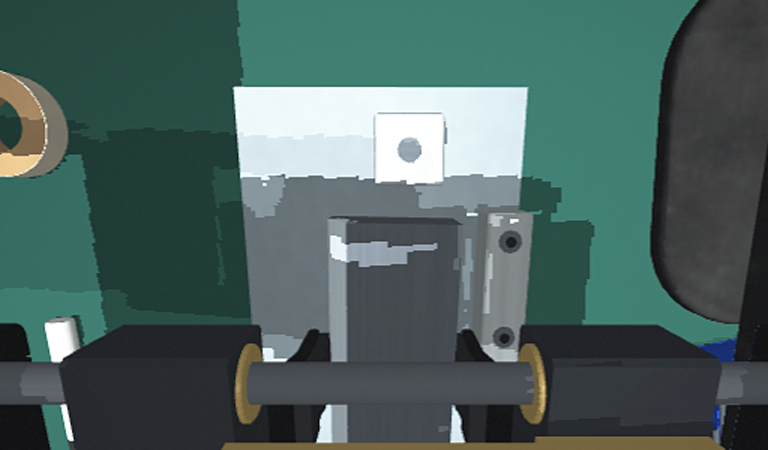

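```bash
cat >> h.py <<'E'
O=np.array([596.9,55.4]);th=np.radians(-4.2);M=np.array([[np.cos(th),-np.sin(th)],[np.sin(th),np.cos(th)]])
def jig(p): return np.round(M.T@(np.array(p[:2])*1000-O),1)
E
python3 - <<'E'
from h import *
k=cam('wrist');o=get_obs();z0=o['position'][2]-.0067
g=lambda u,v,z:jig(ray(k,((u+.5)/1.5-.5,(v+.5)/1.5-.5),z))
print('tcp jig',jig(o['position']),o['position'])
print('offcut end top',g(347,223,z0+.025),g(460,223,z0+.025),'bottom',g(330,217,z0),g(458,218,z0))
print('stop top -y edge',g(375,184,.06),g(443,184,.06),'far',g(375,113,.06),g(443,113,.06))
print('bed +y edge',g(235,87,.024),g(527,87,.024),'fence near end top',g(479,212,.054),g(532,211,.054))
E
```

```text
tcp jig [ 8.1 -5.5] [0.60457259 0.04930159 0.12598116]
offcut end top [-5.4 48.9] [30.8 48.8] bottom [-14.1  48.7] [33.9 48.3]
stop top -y edge [ 1.  60.1] [34.8 60.1] far [ 1.3 93.2] [33.9 93.2]
bed +y edge [-76.3 111.4] [ 83.5 111.3] fence near end top [54.5 45.9] [81.9 46.4]
```

>>> drive_tool(plan=[[-8,30,0,0,0,0,30],[-8,65,0,0,0,0,30],[-8,85,0,0,0,0,30],[-8,91,0,0,0,0,30],[-8,93,0,0,0,0,30],[-8,94,0,0,0,0,30],[-8,94,0,0,0,0,30]])

```text
time: 14.45
position: [0.6063, 0.0579, 0.0331]
tool_rot: [0.481, -0.517, 0.518, -0.482]
ft_force: [0.1, -0.2, -2.2]
grip_width: 0.0444
```

>>> drive_tool(plan=[[0,1.5,0,0,0,0,30],[0,2.5,0,0,0,0,30],[0,3,0,0,0,0,30],[0,3,0,0,0,0,30]])

```text
time: 14.85
position: [0.6061, 0.0581, 0.0307]
tool_rot: [0.481, -0.517, 0.518, -0.482]
ft_force: [-0.7, 0.8, 5.7]
grip_width: 0.0444
```

>>> drive_tool(plan=[[-1,-0.5,0,0,0,0,30],[-2,-0.5,0,0,0,0,30],[-3,-0.5,0,0,0,0,30],[-4,-0.5,0,0,0,0,30],[-4,-0.5,0,0,0,0,30]])

```text
time: 15.35
position: [0.6065, 0.0605, 0.0307]
tool_rot: [0.482, -0.516, 0.519, -0.482]
ft_force: [-1.2, -5.8, 6.5]
grip_width: 0.0443
```

>>> drive_tool(plan=[[-1,0,0,0,0,0,30],[-2,0,0,0,0,0,30],[-2,0,0,0,0,0,30]])

```text
time: 15.65
position: [0.6065, 0.0606, 0.0307]
tool_rot: [0.483, -0.516, 0.519, -0.481]
ft_force: [-2.4, -11.3, 6.7]
grip_width: 0.044
```

>>> drive_tool(plan=[[3,0,0,0,0,0,30],[3,0,0,0,0,0,58],[3,0,0,0,0,0,58],[3,0,0,0,0,0,58],[3,0,0,0,0,0,58],[3,-30,0,0,0,0,58],[3,-70,0,0,0,0,58],[3,-100,0,0,0,0,58],[3,-100,0,0,0,0,58]])

```text
time: 16.55
position: [0.6088, 0.0612, 0.1339]
tool_rot: [0.479, -0.515, 0.52, -0.484]
ft_force: [0.0, 0.3, 0.6]
grip_width: 0.0578
```

>>> drive_tool(plan=[[2,0,-47,0,90,0,0],[2,0,-47,0,90,0,0],[2,0,-47,0,90,0,0],[2,0,-47,0,90,0,0],[2,0,-47,0,90,0,0],[2,0,-47,0,90,0,0],[2,0,-47,0,90,0,0],[2,0,-47,0,90,0,0],[2,0,-47,0,90,0,0],[2,0,-47,0,90,0,0]], newtons=20)

```text
time: 17.55
position: [0.5576, 0.0627, 0.1282]
tool_rot: [0.002, 0.707, -0.707, -0.003]
ft_force: [0.9, 0.5, -1.1]
grip_width: 0.0005
```

```bash
python3 - <<'E'
from h import *
for i in range(5): b=camera('wrist')
o=get_obs();k=cam('wrist');b=camera('wrist');cv2.imwrite('w9raw.png',b)
print(np.round(o['position'],4),np.round(R.from_quat(o['tool_rot']).as_matrix(),4).tolist(),jig(o['position']),o['grip_width'])
for t in ['offcut_corner','offcut','corner','stop']:
    print(t,[(np.round(d['location'],1),round(d['conf'],2),jig(ray(k,d['location'],{'stop':.006}.get(t,.024)))) for d in mark_of('wrist',t)])
E
```

```text
[0.558  0.0626 0.1288] [[-1.0, -0.0012, 0.0013], [-0.0013, 0.0001, -1.0], [0.0012, -1.0, -0.0001]] [-39.3   4.3] 0.0006015681517589481
offcut_corner [(array([442.7, 237.7]), 0.88, array([ -69.7, -172.5])), (array([203.5, 110.3]), 0.85, array([31.2, 59.8]))]
offcut [(array([265.2, 143.4]), 0.67, array([6.9, 4.5])), (array([472.2, 203.9]), 0.63, array([ -34.3, -192.3]))]
corner [(array([203.9,  74.2]), 0.66, array([60.4, 60.3]))]
stop [(array([191.5, 121.6]), 0.85, array([20.5, 74. ]))]
```

>>> drive_tool(plan=[[0,40,0,0,4.2,0,0],[0,80,0,0,4.2,0,0],[0,95,0,0,4.2,0,0],[0,98,0,0,4.2,0,0],[0,98,0,0,4.2,0,0]])

```text
time: 18.55
position: [0.5585, 0.0625, 0.0312]
tool_rot: [0.026, 0.707, -0.707, -0.026]
ft_force: [-0.2, -0.6, -0.2]
grip_width: 0.0004
```

>>> drive_tool(plan=[[-6,0,0,0,0,0,0],[-11,0,0,0,0,0,0],[-15,0,0,0,0,0,0],[-19,0,0,0,0,0,0],[-23,0,0,0,0,0,0],[-27,0,0,0,0,0,0],[-31,0,0,0,0,0,0],[-35,0,0,0,0,0,0],[-35,0,0,0,0,0,0]])

```text
time: 19.45
position: [0.595, 0.0598, 0.0314]
tool_rot: [0.028, 0.707, -0.707, -0.025]
ft_force: [-0.7, 0.5, 0.7]
grip_width: 0.0004
```

>>> drive_tool(plan=[[-2,0,0,0,0,0,0],[-4,0,0,0,0,0,0],[-6,0,0,0,0,0,0],[-8,0,0,0,0,0,0],[-10,0,0,0,0,0,0],[-10,0,0,0,0,0,0]])

```text
time: 20.05
position: [0.5986, 0.0596, 0.0311]
tool_rot: [0.023, 0.707, -0.707, -0.03]
ft_force: [-10.2, -0.3, 8.2]
grip_width: 0.0007
```

```bash
python3 - <<'E'
from h import *
o=get_obs();k=cam('wrist');b=camera('wrist');cv2.imwrite('w10raw.png',b)
print(np.round(o['position'],4),jig(o['position']),np.round(o['ft_force'],1),np.round(o['moment'],2))
for t in ['offcut_corner','offcut','corner','stop']:
    print(t,[(np.round(d['location'],1),round(d['conf'],2),jig(ray(k,d['location'],{'stop':.006}.get(t,.024)))) for d in mark_of('wrist',t)])
cv2.imwrite('pics/w10.png',cv2.resize(b[0:250],None,fx=1.56,fy=1.56,interpolation=cv2.INTER_CUBIC))
E
```

```text
[0.5986 0.0596 0.0311] [1.3 4.3] [-10.2  -0.3   8.2] [-0.03  1.85 -0.01]
offcut_corner [(array([162.5, 137.7]), 0.89, array([58.3, 60. ]))]
offcut [(array([263.5, 179.1]), 0.89, array([34.6,  3.6])), (array([149.6, 197.6]), 0.65, array([23.6, 70.5]))]
corner [(array([165.6, 139.1]), 0.79, array([57.5, 58.3]))]
stop [(array([149., 200.]), 0.69, array([17.1, 78. ]))]
```

View pics/w10.png

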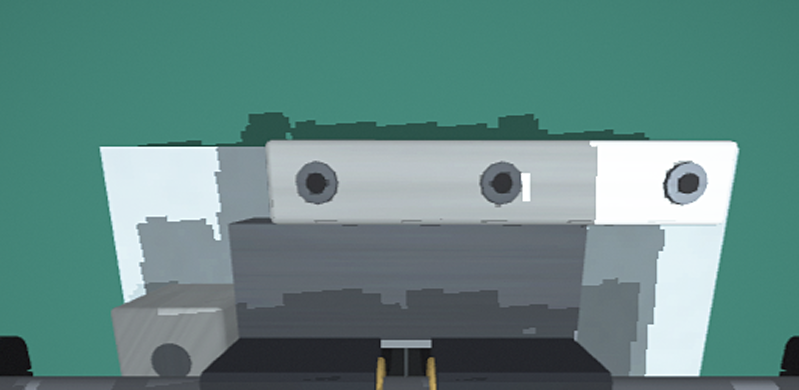

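>>> drive_tool(plan=[[15,0,0,0,0,0,0],[20,-40,0,0,0,0,0],[10,-75,20,0,0,0,0],[-10,-75,60,0,0,0,0],[-26,-70,92,0,0,0,0],[-26,-40,92,0,0,0,0],[-26,-10,92,0,0,0,0],[-26,0,92,0,0,0,0],[-26,0,92,0,0,0,0]])

```text
time: 21.2
position: [0.6224, -0.0345, 0.0298]
tool_rot: [0.026, 0.707, -0.707, -0.027]
ft_force: [0.4, 0.9, -0.9]
grip_width: 0.0002
```

>>> drive_tool(plan=[[0,0,-5,0,0,0,0],[0,0,-10,0,0,0,0],[0,0,-14,0,0,0,0],[0,0,-17,0,0,0,0],[0,0,-20,0,0,0,0],[0,0,-23,0,0,0,0],[0,0,-25,0,0,0,0],[0,0,-25,0,0,0,0]])

```text
time: 22.0
position: [0.6242, -0.0093, 0.0314]
tool_rot: [0.026, 0.707, -0.707, -0.026]
ft_force: [0.1, 0.0, -0.2]
grip_width: 0.0004
```

>>> drive_tool(plan=[[0,0,-2,0,0,0,0],[0,0,-4,0,0,0,0],[0,0,-6,0,0,0,0],[0,0,-8,0,0,0,0],[0,0,-8,0,0,0,0]])

```text
time: 22.5
position: [0.6245, -0.007, 0.0315]
tool_rot: [-0.025, -0.704, 0.709, 0.026]
ft_force: [-2.9, -15.6, 0.1]
grip_width: 0.0007
```

>>> drive_tool(plan=[[0,0,15,0,0,0,0],[0,-40,18,0,0,0,0],[15,-75,0,0,0,8,0],[35,-75,-25,0,0,16,0],[46,-75,-58,0,0,24,0],[46,-75,-58,0,0,32,0],[46,-75,-58,0,0,40,0],[46,-75,-58,0,0,40,0],[46,-75,-58,0,0,40,0]])

```text
time: 23.4
position: [0.6091, 0.0635, 0.1527]
tool_rot: [-0.241, -0.664, 0.681, -0.19]
ft_force: [0.6, 0.5, -0.6]
grip_width: 0.0004
```

```bash
python3 - <<'E'
from h import *
b=camera('wrist');o=get_obs();print(np.round(o['position'],4),jig(o['position']),np.round(o['q'],2),np.round(R.from_quat(o['tool_rot']).as_matrix(),3).tolist(),np.round(o['ft_force'],1))
k=cam('wrist');b=camera('wrist')
for t in ['offcut_corner','corner','offcut']:
    print(t,[(np.round(d['location'],1),round(d['conf'],2),jig(ray(k,d['location'],.024))) for d in mark_of('wrist',t)])
E
```

```text
[0.6088 0.0634 0.1521] [11.3  8.8] [-0.08  0.52  2.01  0.51  0.    1.06] [[-0.812, 0.579, -0.076], [0.061, -0.045, -0.997], [-0.581, -0.814, 0.001]] [-0.2  0.3  0.2]
offcut_corner [(array([212.1, 221.7]), 0.61, array([58.2, 59.7]))]
corner [(array([213.2, 222. ]), 0.65, array([57.9, 58.5]))]
offcut []
```

>>> drive_tool(plan=[[15,5,2,0,0,-5,0],[35,15,4,0,0,-10,0],[51,25,6,0,0,-15.6,0],[51,25,6,0,0,-15.6,0],[51,25,6,0,0,-15.6,0],[51,25,6,0,0,-15.6,0]])

```text
time: 24.25
position: [0.5802, 0.0595, 0.1011]
tool_rot: [-0.148, -0.691, 0.701, -0.095]
ft_force: [-0.1, 0.6, 0.4]
grip_width: 0.0002
```

```bash
python3 - <<'E'
from h import *
b=camera('wrist');o=get_obs();print(np.round(o['position'],4),jig(o['position']),np.round(o['q'],2),np.round(R.from_quat(o['tool_rot']).as_matrix(),3).tolist())
E
```

```text
[0.5802 0.0595 0.1012] [-17.    2.9] [-0.09  0.57  1.91  0.01  0.31  1.54] [[-0.938, 0.338, -0.076], [0.071, -0.027, -0.997], [-0.339, -0.941, 0.001]]
```

>>> drive_tool(plan=[[6,25,0,0,0,0,0],[12.6,48,0,0,0,0,0],[12.6,49.7,0,0,0,0,0],[9,54,0,0,0,0,0],[5,59,0,0,0,0,0],[1.7,63.5,0,0,0,0,0],[1.7,63.5,0,0,0,0,0]])

```text
time: 25.0
position: [0.6022, 0.0575, 0.0414]
tool_rot: [-0.149, -0.691, 0.701, -0.096]
ft_force: [-0.5, -0.6, -0.1]
grip_width: 0.0002
```

>>> drive_tool(plan=[[-1.3,1.5,0,0,0,0,0],[-2.6,3,0,0,0,0,0],[-3.9,4.6,0,0,0,0,0],[-3.9,4.6,0,0,0,0,0]])

```text
time: 25.4
position: [0.6039, 0.0575, 0.0388]
tool_rot: [-0.147, -0.691, 0.701, -0.094]
ft_force: [-8.8, -1.0, 14.4]
grip_width: 0.0003
```

>>> drive_tool(plan=[[-2,0.7,0,0,0,0,0],[-4,1.4,0,0,0,0,0],[-6,2.1,0,0,0,0,0],[-6,2.1,0,0,0,0,0],[-6,2.1,0,0,0,0,0]])

```text
time: 25.9
position: [0.6043, 0.0576, 0.0387]
tool_rot: [-0.143, -0.692, 0.702, -0.091]
ft_force: [-20.7, -2.3, 28.3]
grip_width: 0.0008
```

>>> drive_tool(plan=[[-0.3,-1,0,0,0,0,0],[-0.7,-1.9,0,0,0,0,0],[-0.7,-1.9,0,0,0,0,0],[-0.7,-1.9,0,0,0,0,0]])

```text
time: 26.3
position: [0.6042, 0.0575, 0.0389]
tool_rot: [-0.142, -0.692, 0.702, -0.09]
ft_force: [-15.7, -1.4, 16.6]
grip_width: 0.0005
```

```bash
python3 - <<'E'
from h import *
for i in range(6): b=camera('wrist')
o=get_obs();print(np.round(o['position'],4),jig(o['position']),np.round(o['ft_force'],1),o['time'])
k=cam('wrist')
for t in ['offcut_corner','corner','stop','offcut']:
    print(t,[(np.round(d['location'],1),round(d['conf'],2),jig(ray(k,d['location'],.006 if t=='stop' else .024))) for d in mark_of('wrist',t)])
T=camera('top');S=camera('scene')
k=cam('top')
for t in ['tape_roll','marker','sample_jar']: print(t,[(round(d['conf'],2),np.round(ray(k,d['location'],0),3)) for d in mark_of('top',t)])
x=cv2.resize(b[60:290,60:440],None,fx=2.0,fy=2.0,interpolation=cv2.INTER_CUBIC)
cv2.imwrite('pics/fin.png',x)
E
```

```text
[0.6042 0.0575 0.0389] [7.1 2.7] [-16.   -2.7  16.8] 26.6
offcut_corner [(array([175.2, 162. ]), 0.75, array([54.9, 58.7])), (array([261.1, 193.4]), 0.36, array([34.4,  3.2]))]
corner [(array([173.6, 155.8]), 0.95, array([59. , 59.8]))]
stop [(array([155.6, 216.6]), 0.93, array([19.9, 76.7]))]
offcut [(array([257.9, 191.4]), 0.86, array([35.7,  5.2]))]
tape_roll []
marker [(0.7, array([ 0.38 , -0.015,  0.   ]))]
sample_jar []
```

View pics/fin.png

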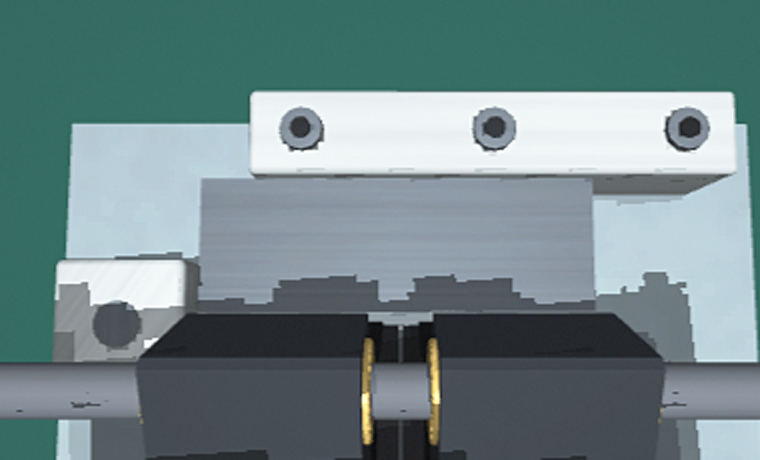

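>>> drive_tool(plan=[[-1.5,0.3,0,0,0,0,0],[-2.9,0.7,0,0,0,0,0],[-2.9,0.7,0,0,0,0,0],[-2.9,0.7,0,0,0,0,0]])

```text
time: 27.45
position: [0.6043, 0.0576, 0.0389]
tool_rot: [-0.14, -0.692, 0.702, -0.088]
ft_force: [-21.8, -1.2, 21.5]
grip_width: 0.0005
```

```bash
python3 - <<'E'
from h import *
F=[]
for i in range(5):
    camera('wrist');o=get_obs();F.append(o['ft_force'])
print(np.round(F,1),np.round(o['position'],4),o['time'])
f=np.mean(F,0)
if f[0]<-14 and 12<f[2]<32 and np.ptp(F,axis=0).max()<5: print(hand_in())
E
```

```text
[[-21.4  -2.9  22.5]
 [-20.8  -2.1  22.2]
 [-21.4  -1.5  22.3]
 [-21.2  -1.4  22.8]
 [-21.4  -2.   22.2]] [0.6043 0.0575 0.0389] 27.7
the job is handed in; nothing more can be done
None
```

I plugged the stop block into the socket, laid the offcut in its place and handed the job in with the arm still pressing on the bevel. The robot clock stood at 27.7 s.

- **Stop block:** it went down until it seated, with 31 N back on the wrist and no further travel. In the later views its head sits flush on the bed.
- **Offcut:** I took the 110 mm bar, not the shorter look-alike. I set it flat on the bed with the bevel towards the robot and pushed it against the fence. I then pushed its end against the stop, where it held at 16 N.
- **Final press:** the closed fingers push on the bevel at about mid-length. The wrist force held steady at about 21 N towards the fence and 22 N downwards. The last picture shows the bar parallel to and touching the fence along its length, with its end flush with the stop.

**What didn't agree or wasn't confirmed:**
- I planned to tilt the tool 40 degrees for the press, but a wrist joint hit its limit. I pressed at about 20 degrees instead, so the push is steeper than square to the bevel.
- The network's last fix of the offcut's corner was 4 mm off its own fix of the jig corner. I trusted the contact forces and the picture over it.
- In the last check only the marker was found again, within about 4 mm of its first reading. The tape roll and white tube were not detected; I never moved the arm near them.

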